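Close and clip the hold-down bar of a pallet nailing jig

TASK

Two boards lie ready on the sloping nailing jig. Swing the hold-down bar fully down on them, so that the staple comes up through the slot in its end, then take the spring snap hook out of its kerf and snap it onto the staple, so that it hangs there with its gate shut and the bar cannot lift. Let go of the hook; leave the welded link and the other things on the bench where they are.

Things in the scene. Friction and masses are not known exactly. Their poses are not given: they have to be found in the camera images.
- hook_center (a point): middle of the spring snap hook (carabiner): flat oval of 11 mm steel, 150 long, 57 wide, 0.2 to 0.4 kg, standing on edge in a kerf of the rest, back up (may lean 6 degrees). x: along it to the nose end (at first away from the robot); y: across its thickness; z: from gate to back. The back is a straight flat-sided bar, x -47 to +47, 11 thick, 12 high, its middle line at z +23 mm
- hook: the same hook, origin at the middle of its gate-side edge (28.5 mm below hook_center, same axes). Gate: 9 mm round bar, middle line z 5.5, hinged at x -44, tip at x +37.5 mm, there meeting the solid nose (x 38 to 50, z 0 to 11), whose end is a beak turned inwards, up to z 15.5. Free inside: 35 mm from gate to back; the bowl behind the nose is free up to x 64 mm
- gate (a joint): angle of the hook's sprung gate: 0 shut (it cannot swing outwards); pressed inwards, towards the back, it swings up to 0.6 rad and springs shut by itself. Pressing near its tip takes 4 N to start, 6 to 7 N at 0.35 rad. At 0.25 rad a 9 mm bar just passes between its tip and the beak of the nose
- rest: fixed wooden offcut 145 x 170 x 34 mm with two saw kerfs 13 mm wide, 22 mm deep, running along its x at y -45 and +45 mm; origin under its middle, z up. One kerf holds the snap hook, the other the welded link, either way round; both stand 35 mm out of the wood
- link_center (a point): middle of the welded link: a plain closed oval of the same 11 mm steel, as high as the snap hook but shorter, 110 mm long, without a gate, a weld bead on its back; standing in the other kerf. Not used; it stays there
- staple (a point): middle of the crosspiece of the steel staple, a U-bolt of 9 mm round bar in the jig's lower lip, 26 mm free between its legs. x up the slope (30 degrees, rising away from the robot), y left along the crosspiece, z out of the board, along the legs. The legs slide loosely in the lip: 20 mm of play along z, at first 6 to 20 mm out; about 1 N pushes it in to its stop, 3 N draw it out
- bar_end (a point): middle of the top face of the hold-down bar's free end strip. x: along the bar to its pin, 207.5 mm away; y left; z out of the top face (30 degrees from upright when the bar is fully down on its stop, along the slope). Flat dark steel bar 34 wide, 6 thick, with an end plate 78 wide (x -7.5 to 42.5 mm) cut by a cross slot for the staple, 50 x 20 mm, middle at x +17.5 mm
- knob (a point): middle of the black ball knob, 36 mm, at the end of the bar's hand lever (14 mm round, rooted 82.5 mm up-slope of the slot, square to the bar for 105 mm, then cranked). Axes as bar_end; 158 mm above the bar's middle and 149.5 mm along it from the pin. Bar down: it overhangs the staple; a tool straight down on the staple meets it, one square to the slope does not
- bar_slot (a point): middle of the slot in the bar's end, half-way through its thickness; axes as bar_end. The bar starts lifted 0.26 to 0.40 rad about its fixed level pin, along y at x +190 mm. Down: it lies along the slope, its middle 29 mm below the crosspiece of the staple pushed in, 49 mm drawn out. Stiff pivot: it stays where it is left, and needs 1 to 5 N at the knob
- staple_left1 (a point): point on the middle line of the staple: left corner, 14.5 mm to the left of and 3 mm below (square to the slope) the middle of the crosspiece
- staple_left2 (a point): point on the middle line of the staple: left leg, 17.5 mm to the left of and 17 mm below (square to the slope) the middle of the crosspiece
- staple_left3 (a point): point on the middle line of the staple: left leg, 17.5 mm to the left of and 26 mm below (square to the slope) the middle of the crosspiece
- staple_left4 (a point): point on the middle line of the staple: left foot, 17.5 mm to the left of and 35 mm below (square to the slope) the middle of the crosspiece
- staple_right1 (a point): point on the middle line of the staple: right corner, 14.5 mm to the right of and 3 mm below (square to the slope) the middle of the crosspiece
- staple_right2 (a point): point on the middle line of the staple: right leg, 17.5 mm to the right of and 17 mm below (square to the slope) the middle of the crosspiece
- staple_right3 (a point): point on the middle line of the staple: right leg, 17.5 mm to the right of and 26 mm below (square to the slope) the middle of the crosspiece
- staple_right4 (a point): point on the middle line of the staple: right foot, 17.5 mm to the right of and 35 mm below (square to the slope) the middle of the crosspiece
- block: bystander: loose wooden pallet block 100 x 75 x 75 mm, origin under its middle
- tin: bystander: loose open steel tin, 84 mm across, 70 mm high, origin under its middle
- hammer: bystander: loose hammer 280 mm long, lying on the bench in front of the jig, origin under its middle, handle to its -x
Mind the look-alikes: they are no part of the job. Leave any green or turquoise look-alike of the hook alone.

How it is judged:
On the way:
1. the hold-down bar is pushed down on its stop (angle between bar_end's own z axis and vertical above 0.484 rad), for 0.2 s.
At the end, for the whole second after the job is handed in: The bar is fully down (tilted over 0.484 rad), the staple runs through the inside of the snap hook (a point of it inside the oval, within 9 mm of its plane; not both legs), the gate is shut (under 0.08 rad), and the hook is let go and still. Bystanders within 30 mm of their starts (angle between bar_end's own z axis and vertical above 0.484 rad and value of joint gate below 0.08 rad and ((x of staple in the frame of hook_center between -0.066 and 0.068 m and y of staple in the frame of hook_center between -0.009 and 0.009 m and z of staple in the frame of hook_center between -0.022 and 0.019 m) or (x of staple_left1 in the frame of hook_center between -0.066 and 0.068 m and y of staple_left1 in the frame of hook_center between -0.009 and 0.009 m and z of staple_left1 in the frame of hook_center between -0.022 and 0.019 m) or (x of staple_left2 in the frame of hook_center between -0.066 and 0.068 m and y of staple_left2 in the frame of hook_center between -0.009 and 0.009 m and z of staple_left2 in the frame of hook_center between -0.022 and 0.019 m) or (x of staple_left3 in the frame of hook_center between -0.066 and 0.068 m and y of staple_left3 in the frame of hook_center between -0.009 and 0.009 m and z of staple_left3 in the frame of hook_center between -0.022 and 0.019 m) or (x of staple_left4 in the frame of hook_center between -0.066 and 0.068 m and y of staple_left4 in the frame of hook_center between -0.009 and 0.009 m and z of staple_left4 in the frame of hook_center between -0.022 and 0.019 m) or (x of staple_right1 in the frame of hook_center between -0.066 and 0.068 m and y of staple_right1 in the frame of hook_center between -0.009 and 0.009 m and z of staple_right1 in the frame of hook_center between -0.022 and 0.019 m) or (x of staple_right2 in the frame of hook_center between -0.066 and 0.068 m and y of staple_right2 in the frame of hook_center between -0.009 and 0.009 m and z of staple_right2 in the frame of hook_center between -0.022 and 0.019 m) or (x of staple_right3 in the frame of hook_center between -0.066 and 0.068 m and y of staple_right3 in the frame of hook_center between -0.009 and 0.009 m and z of staple_right3 in the frame of hook_center between -0.022 and 0.019 m) or (x of staple_right4 in the frame of hook_center between -0.066 and 0.068 m and y of staple_right4 in the frame of hook_center between -0.009 and 0.009 m and z of staple_right4 in the frame of hook_center between -0.022 and 0.019 m)) and not ((x of staple_left2 in the frame of hook_center between -0.066 and 0.068 m and y of staple_left2 in the frame of hook_center between -0.009 and 0.009 m and z of staple_left2 in the frame of hook_center between -0.022 and 0.019 m) and (x of staple_right2 in the frame of hook_center between -0.066 and 0.068 m and y of staple_right2 in the frame of hook_center between -0.009 and 0.009 m and z of staple_right2 in the frame of hook_center between -0.022 and 0.019 m)) and not ((x of staple_left3 in the frame of hook_center between -0.066 and 0.068 m and y of staple_left3 in the frame of hook_center between -0.009 and 0.009 m and z of staple_left3 in the frame of hook_center between -0.022 and 0.019 m) and (x of staple_right3 in the frame of hook_center between -0.066 and 0.068 m and y of staple_right3 in the frame of hook_center between -0.009 and 0.009 m and z of staple_right3 in the frame of hook_center between -0.022 and 0.019 m)) and not ((x of staple_left4 in the frame of hook_center between -0.066 and 0.068 m and y of staple_left4 in the frame of hook_center between -0.009 and 0.009 m and z of staple_left4 in the frame of hook_center between -0.022 and 0.019 m) and (x of staple_right4 in the frame of hook_center between -0.066 and 0.068 m and y of staple_right4 in the frame of hook_center between -0.009 and 0.009 m and z of staple_right4 in the frame of hook_center between -0.022 and 0.019 m)) and linear speed of hook below 0.03 m/s and angular speed of hook below 0.3 rad/s); the robot touches nothing.
It fails at once if the welded link is disturbed (moved over 30 mm) (distance of link_center from where it was at the start of the episode above 0.03 m).
It fails at once if the block is disturbed (moved over 30 mm) (distance of block from where it was at the start of the episode above 0.03 m).
It fails at once if the tin is disturbed (moved over 30 mm) (distance of tin from where it was at the start of the episode above 0.03 m).
It fails at once if the hammer is disturbed (moved over 30 mm) (distance of hammer from where it was at the start of the episode above 0.03 m).
It also fails if it takes over 72 s, if anything falls off the work surface, if the arm or the gripper's body presses on something with over 40 N, if the wrist force passes 120 N, or if a joint passes its speed limit or range.

ROBOT

A 7-joint arm with a two-finger parallel gripper is mounted at the origin on the work surface. World frame = base frame: x ahead of the robot, y to its left, z up, the work surface at z = 0. Lengths are in m, angles in rad, forces in N, time in s.
With the tool pointing down it reaches from about 0.4 to 0.925 m from the base axis. Payload 5.6 kg.
Tool frame: the origin (TCP) lies at the very end of the fingers, on their centre line; the grasp point (between the pads) lies 19 mm behind it (manip.grip_depth is the distance from the TCP to the grasp point, in m); z points along the fingers, y is the line along which they close (so a half turn about z gives the same grasp; the last joint's range is limited). The gripper opens to 85 mm and grips with 20 to 120 N. Pads are 22 mm wide; open, the fingers measure 114 mm over their backs; the gripper's body (76 mm by 85 mm) begins 54 mm behind the grasp point. The pads swing forward as they close: fully open they stand 13 mm farther back than shut.
Start: joints at [-1.203, 0.468, -0.012, 1.603, 0.006, 1.071, -0.056], TCP at [0.26, 0.596, 0.231] pointing down, gripper open.
Joint ranges: [-2.53, 2.53], [-0.31, 2.02], [-1.57, 1.55], [0.28, 2.44], [-1.29, 4.43], [0.15, 1.84], [-2.92, 2.92]. Speed limits (rad/s): [2.57, 2.57, 3.14, 3.14, 3.14, 3.14, 3.14].

INTERFACE

Orientations are given as a unit quaternion [x, y, z, w].
In Python, from station import manip gives the robot as it stands.
- The arm moves only by the tool drive_tool, never from a script. Its argument "plan" is a list of rows, each a list of 2 entries, a list of its own where there are three numbers: the shift along the tool's x, y, z in m, then the turn, a rotation vector about the tool's x, y, z in rad. In form: [[[dx, dy, dz], [wx, wy, wz]], ...]. A call has 1 to 12 rows; each row is the pose to reach, as a shift and turn from the pose commanded when the call began, along the tool's axes at that moment; what a row does not reach only later rows make up. A row lasts 1/12 s, in which the tool goes at most 41.7 mm and 7.16 degrees, less where a joint would pass 70% of its speed; a pose out of reach is approached as far as the arm can. A call with a gripper value outside its range is refused whole. "fingers" is the gripper command: -1 is fully open, 1 is shut, values between are in proportion, set as the call begins (left out, the last holds). The fingers move at their own pace and stop on an object; "squeeze" is the grip in N (left out, the last holds). Time passes only in rows, so rows that repeat a pose let the fingers close. It gives the time, the measured TCP pose, the force, the opening and the grip force at its end, in the units of the state.
- manip.read_state(): the state, without advancing time (a new reading comes with each control period).
- manip.capture(name): name is "scene" or "top"; returns a dict with "image" (420x560x3 uint8, red, green, blue), "range_z" (420x560 float32, m along the optical axis (not along the pixel's ray), 0 where there is no reading), "mtx" (3x3 intrinsics, pixels), "view" (4x4, takes a point from world to camera coordinates). Camera axes: x right, y up, looking along -z (the intrinsics and any distortion apply to the point x, -y, -z); pixel columns grow to the right and rows downward; lengths in m; the calibration is good to about 2 mm. A picture is of the moment at which its call begins.
- manip.job_done(): hands the job in; it is judged then, once.
Trained networks look in a picture, given as the dict that the camera call returned (one of the last four; its "shot" number tells which), for a name from the list of things; names that differ only in an ending like _2 or _b are one class to them, and where a whole thing is asked for, a point or a joint stands for the part that bears it (a point fixed in the world has none). Each returns a list of dicts, best first, with "confidence" (0 to 1); they miss things now and then, are a little off and sometimes report something else, mostly with a low value. They report only what shows in the picture. A call takes as long as a camera call. They do not tell look-alikes from the thing itself.
- manip.spot_in(query, picture): "point" ([column, row] as shares, 0 to 1, of the picture: columns of its width, rows of its height, amid what is visible of it).
The state is a dict: "clock": time; "joint_pos": joint angles; "joint_vel": joint speeds; "joint_efforts": joint torques, N m; "ee_pos": TCP position; "ee_rot": TCP orientation; "force": force on the tool from outside, world axes, zero at the start; "wrist_torque": the same for the moment, N m; "opening": finger opening in m; "gripper_force": force on a finger pad.
Only numpy, scipy, OpenCV 4.12 (cv2) and the standard library are available. Lean on these libraries where they do the work, as an engineer would, in place of code of your own. Each camera call takes 0.05 s, during which the arm holds its last target. There are 200 camera calls.

## Working session

There is one attempt and no reset: what is moved stays moved. The work goes in short steps, Python scripts to look and compute and a tool call to move; the robot and the scene stay as the last step left them, time stands still between calls to the robot, and variables do not carry over. Pictures are saved under pics/ and viewed, at most 10 in all, crops included, and the job is handed in when it is done.

Besides the shell and the picture viewer there is one more tool, called after ">>>" by a JSON object that holds its "name" and its "arguments". drive_tool: Moves the arm, as the interface text tells. Its arguments: {"type":"object","properties":{"plan":{"type":"array","items":{"type":"array"}},"fingers":{"type":"number"},"squeeze":{"type":"number"}},"required":["plan"]}

```bash
mkdir -p pics; cat > h.py <<'E'
import numpy as np, cv2
from station import manip
from scipy.spatial.transform import Rotation as R
def pts(c):
    K=c['mtx'];d=c['range_z'];h,w=d.shape
    u,v=np.meshgrid(np.arange(w)+.5,np.arange(h)+.5)
    P=np.stack([(u-K[0,2])/K[0,0]*d,-(v-K[1,2])/K[1,1]*d,-d,np.ones_like(d)],-1)
    return (P@np.linalg.inv(c['view']).T)[...,:3]
def save(c,n,crop=None,s=1):
    im=c['image'][...,::-1]
    if crop: im=im[crop[1]:crop[3],crop[0]:crop[2]]
    cv2.imwrite('pics/'+n,cv2.resize(im,None,fx=s,fy=s,interpolation=cv2.INTER_CUBIC))
def proj(c,p):
    q=c['view']@np.r_[p,1]; K=c['mtx']; return K[0,0]*q[0]/-q[2]+K[0,2],K[1,1]*-q[1]/-q[2]+K[1,2]
E
python3 - <<'E'
from h import *
for n in ['scene','top']:
    c=manip.capture(n);save(c,n+'0.png',s=1.4);P=pts(c)
    print(n,np.linalg.inv(c['view'])[:3].round(3).tolist(),c['mtx'].round(1).tolist(),c.get('dist'),c.keys())
    for q in ['hook','link_center','rest','staple','bar_end','knob','bar_slot','block','tin','hammer','gate']:
        for r in manip.spot_in(q,c)[:3]:
            u,v=r['point'][0]*560,r['point'][1]*420
            print(q,round(r['confidence'],2),round(u),round(v),P[int(v),int(u)].round(3))
s=manip.read_state();print(s['ee_pos'],s['ee_rot'],s['clock'])
E
```

```text
scene [[0.866, -0.364, 0.343, 0.966], [0.5, 0.608, -0.617, -0.693], [0.016, 0.706, 0.708, 1.061]] [[405.2, 0.0, 279.5], [0.0, 405.2, 214.5], [0.0, 0.0, 1.0]] None dict_keys(['image', 'range_z', 'mtx', 'view', 'shot'])
hook 0.74 185 269 [ 0.318 -0.149  0.007]
hook 0.72 222 319 [ 0.53  -0.239  0.016]
hook 0.7 279 378 [ 0.764 -0.316  0.048]
link_center 0.57 197 340 [ 0.529 -0.344  0.063]
link_center 0.2 326 234 [ 0.642  0.235 -0.001]
rest 0.9 214 339 [ 0.553 -0.306  0.029]
rest 0.64 228 326 [ 0.559 -0.246  0.013]
staple 0.53 328 237 [ 0.651  0.226 -0.003]
bar_end 0.9 347 217 [0.701 0.24  0.107]
bar_end 0.38 223 321 [ 0.539 -0.242  0.022]
knob 0.8 352 221 [0.751 0.124 0.218]
bar_slot 0.98 346 221 [0.73  0.137 0.195]
block 0.82 350 171 [0.6   0.514 0.074]
block 0.42 332 229 [ 0.649  0.263 -0.003]
tin 0.58 306 172 [0.432 0.485 0.019]
hammer 0.83 256 223 [0.409 0.14  0.016]
gate 0.55 259 282 [ 0.551 -0.066  0.009]
gate 0.44 224 319 [ 0.553 -0.255  0.065]
top [[0.025, 0.995, -0.094, 0.455], [-0.999, 0.023, -0.023, 0.058], [-0.02, 0.094, 0.995, 1.284]] [[440.0, 0.0, 273.8], [0.0, 440.0, 213.4], [0.0, 0.0, 1.0]] None dict_keys(['image', 'range_z', 'mtx', 'view', 'shot'])
hook 0.85 391 227 [ 0.541 -0.248  0.021]
hook 0.77 410 155 [ 0.744 -0.294  0.053]
hook 0.67 322 226 [ 0.544 -0.056 -0.004]
link_center 0.77 421 234 [ 0.523 -0.329  0.033]
rest 0.89 410 227 [ 0.544 -0.298  0.035]
staple 0.58 257 170 [0.676 0.132 0.153]
staple 0.18 118 208 [0.573 0.52  0.069]
bar_end 0.79 256 141 [0.739 0.13  0.205]
bar_end 0.53 254 167 [0.693 0.14  0.107]
knob 0.62 256 141 [0.697 0.122 0.356]
bar_slot 0.87 255 141 [0.701 0.125 0.351]
bar_slot 0.25 254 165 [0.695 0.143 0.111]
block 0.96 117 207 [0.575 0.523 0.078]
tin 0.72 139 260 [0.429 0.477 0.007]
hammer 0.61 115 209 [0.573 0.53  0.074]
[0.25961823 0.59592516 0.23129583] [2.04008671e-01 9.78969081e-01 3.71709299e-05 1.54266829e-05] 1.2
```

View pics/scene0.png

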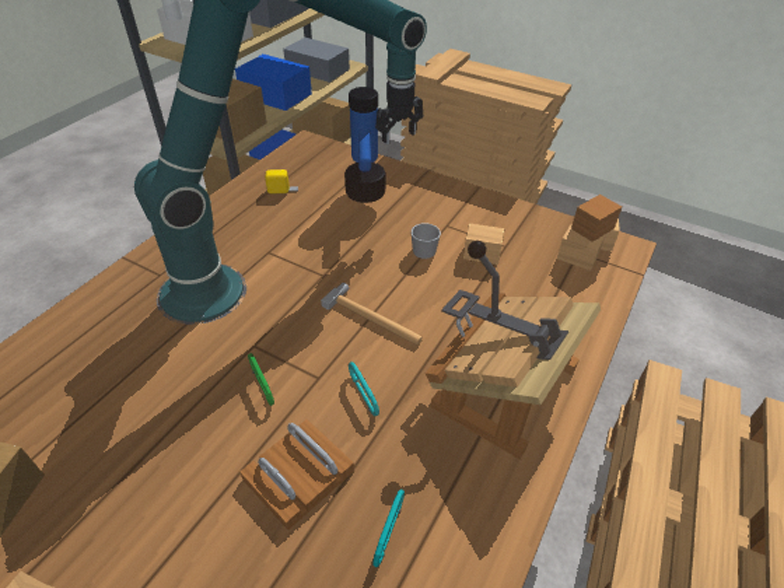

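View pics/top0.png

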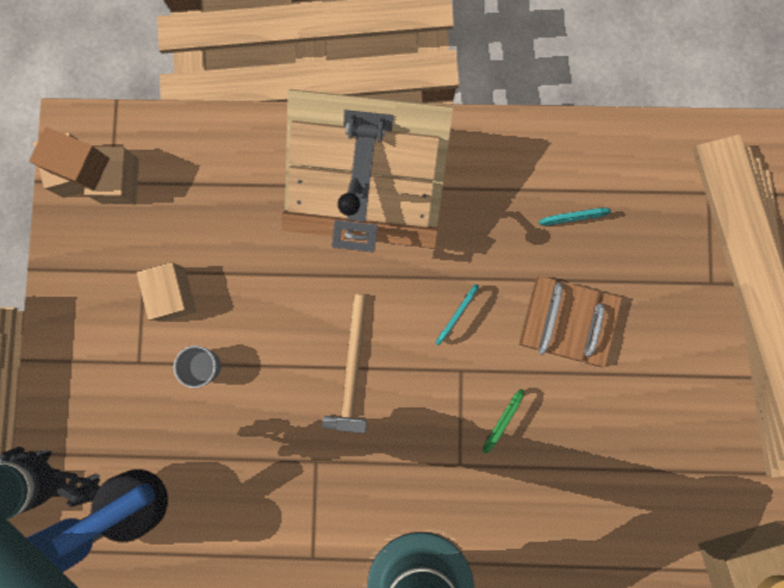

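Scene picture: the rest is at (297,470), with the longer grey hook in the left kerf at (313,447) and the shorter link at (277,480). The knob is at (477,249), the bar's end slot at (462,303) and the staple below it at (463,325). Green and turquoise look-alikes lie around them. The top view agrees: hook (551,316), knob (348,203), staple (355,236).

```bash
python3 - <<'E'
from h import *
from scipy.optimize import least_squares
C={n:manip.capture(n) for n in ['scene','top']}
save(C['scene'],'s1.png',(290,150,450,300),5); save(C['top'],'t1.png',(200,60,330,190),4.5)
for n,c in C.items():
    P=pts(c);X,Y,Z=P[...,0],P[...,1],P[...,2];I=c['image'].astype(int)
    print(n,'bench z',np.median(Z[(X>.3)&(X<.4)&(Y<0)&(Y>-.1)]))
    m=(X>.42)&(X<.68)&(Y>-.42)&(Y<-.18)&(Z>.05)&(Z<.09)
    k,l=cv2.connectedComponents(m.astype(np.uint8))
    for i in range(1,k):
        Q=P[l==i]
        if len(Q)<15: continue
        # top ridge
        T=Q[Q[:,2]>Q[:,2].max()-.012]; mu=T.mean(0);d=np.linalg.svd(T-mu)[2][0]; d*=np.sign(d[0]); t=(Q-Q.mean(0))@d
        print('obj',len(Q),len(T),mu.round(4),d.round(3),'yaw',np.degrees(np.arctan2(d[1],d[0])).round(1),'len',np.ptp(t).round(3),'mid',(Q.mean(0)+d*(t.max()+t.min())/2).round(4),'zmax',Q[:,2].max().round(4))
    m=(X>.6)&(X<.76)&(Y>.07)&(Y<.18)&(Z>.2)&(Z<.4)&(I.sum(-1)<150)
    Q=P[m];print('dark',len(Q),Q[:,2].max(),Q[Q[:,2]>.30].mean(0))
    T=Q[Q[:,2]>Q[:,2].max()-.022]
    s=least_squares(lambda p:np.linalg.norm(T-p,axis=1)-.018,T.mean(0)-[0,0,.01],loss='soft_l1',f_scale=.002);print('knob',len(T),s.x.round(4),s.cost)
    m=(X>.68)&(X<.95)&(Y>-.03)&(Y<.3)&(Z>.08)&(Z<.25)&(I[...,0]>130)&(I[...,0]-I[...,2]>30)
    Q=P[m]; 
    best=None;rng=np.random.default_rng(0)
    for _ in range(300):
        a=Q[rng.choice(len(Q),3,0)];nn=np.cross(a[1]-a[0],a[2]-a[0]);L=np.linalg.norm(nn)
        if L<1e-6: continue
        nn/=L;k_=np.abs((Q-a[0])@nn)<.003
        if best is None or k_.sum()>best.sum():best=k_
    B=Q[best];mu=B.mean(0);nn=np.linalg.svd(B-mu)[2][2];nn*=np.sign(nn[2]);print('board',len(B),mu.round(4),nn.round(3),np.degrees(np.arccos(nn[2])),'yaw',np.degrees(np.arctan2(-nn[1],-nn[0])))
E
```

```text
scene bench z -0.0016526027181242853
obj 204 167 [ 0.5474 -0.2518  0.0667] [ 0.97  -0.244 -0.003] yaw -14.1 len 0.138 mid [ 0.5462 -0.2517  0.0649] zmax 0.0725
obj 154 129 [ 0.5268 -0.339   0.0656] [ 0.97  -0.243 -0.007] yaw -14.1 len 0.1 mid [ 0.5272 -0.3393  0.064 ] zmax 0.0718
dark 120 0.36501460168091115 [0.69795388 0.126319   0.35335914]
knob 103 [0.6939 0.1363 0.3465] 9.989301777833643e-05
board 2025 [0.7878 0.1194 0.1617] [-0.493  0.049  0.868] 29.73246066554831 yaw -5.719914930243648
top bench z -0.0010076253903374965
obj 216 182 [ 0.5404 -0.2488  0.0667] [ 0.971 -0.239 -0.001] yaw -13.8 len 0.142 mid [ 0.5412 -0.2488  0.0651] zmax 0.0732
obj 157 105 [ 0.5174 -0.3358  0.0668] [ 0.973 -0.231  0.008] yaw -13.4 len 0.103 mid [ 0.5195 -0.3358  0.064 ] zmax 0.0747
dark 208 0.3671239233027431 [0.68948372 0.13354983 0.35567466]
knob 171 [0.6895 0.1372 0.3466] 9.728083380677986e-05
board 4390 [0.7847 0.1404 0.1619] [-0.495  0.046  0.867] 29.833496314022224 yaw -5.278292431234811
```

View pics/s1.png

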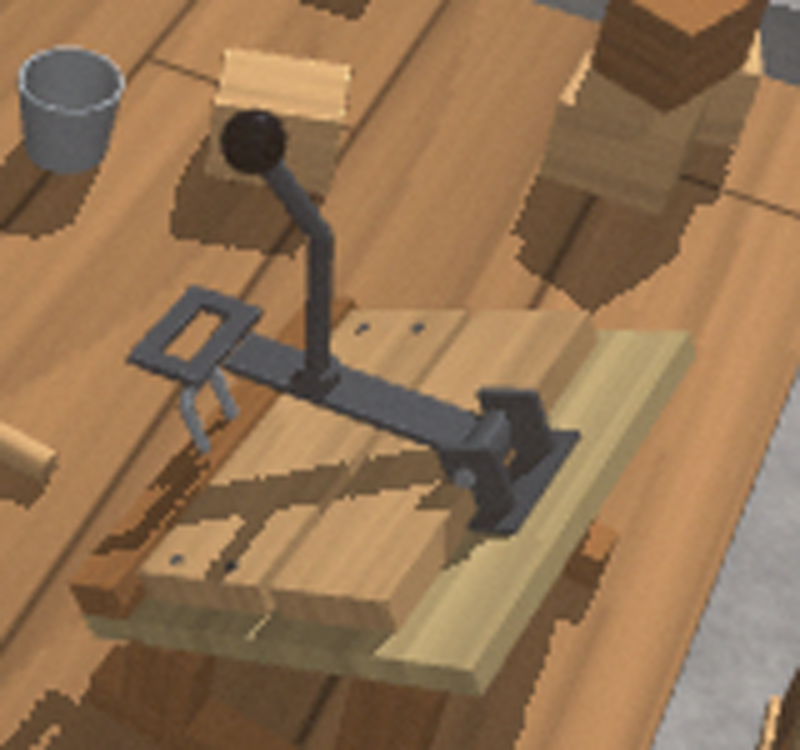

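View pics/t1.png

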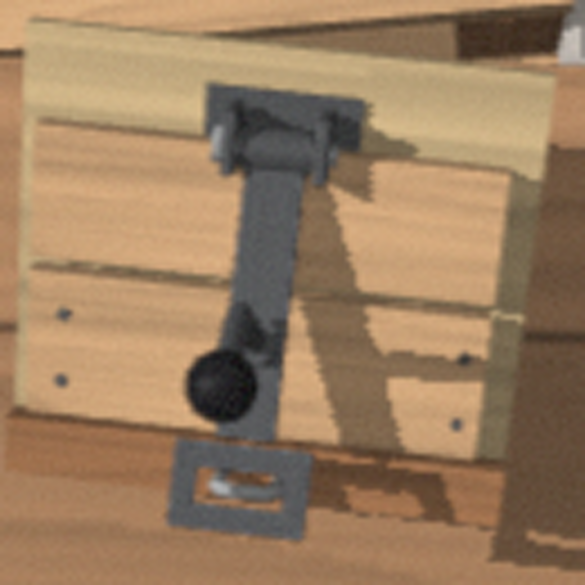

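The crops show the bar lifted, with the staple under its slot: scene crop (208,400), top crop (245,487). The knob is clear at scene crop (253,140).

```bash
cat >> h.py <<'E'
def toolR(z,y):  # columns from tool z and closing line y
    z=np.array(z,float);z/=np.linalg.norm(z);y=np.array(y,float);y-=z*(y@z);y/=np.linalg.norm(y)
    return np.c_[np.cross(y,z),y,z]
def rel(p,Rt):
    s=manip.read_state();Rc=R.from_quat(s['ee_rot']).as_matrix()
    print('t',round(s['clock'],2),'TCP',s['ee_pos'].round(4),'-> shift',(Rc.T@(np.array(p)-s['ee_pos'])).round(4).tolist(),'turn',R.from_matrix(Rc.T@Rt).as_rotvec().round(4).tolist(),'F',np.round(s['force'],1),'open',round(s['opening'],4))
yaw=-5.5*np.pi/180
J=R.from_euler('ZY',[yaw,-np.pi/6]).as_matrix() # jig axes: x up slope,y,z normal
E
python3 - <<'E'
from h import *
print(J.round(3))
for n in ['top','scene']:
    c=manip.capture(n);P=pts(c);I=c['image'].astype(int)
    Q=P.reshape(-1,3);col=I.reshape(-1,3)
    L=(Q-[0.7865,0.13,0.1618])@J   # jig coords about board point
    dark=(col.sum(1)<260)&(col.ptp(1)<25) if hasattr(col,'ptp') else (col.sum(1)<260)&(np.ptp(col,1)<25)
    m=dark&(abs(L[:,0])<.2)&(abs(L[:,1])<.06)&(L[:,2]>.012)&(L[:,2]<.12)&(Q[:,2]<.3)
    B=L[m]
    # bar: fit line z = a + b x robust
    m2=(B[:,0]<.06)
    A=B[m2];k=np.ones(len(A),bool)
    for _ in range(8):
        f=np.polyfit(A[k,0],A[k,2],1);r=A[:,2]-np.polyval(f,A[:,0]);k=abs(r)<.006
    print(n,m.sum(),k.sum(),'lift',-np.arctan(f[0]),'x range',A[k,0].min(),A[k,0].max(),'z0',f[1],'y mean',A[k,1].mean())
    e=A[k]; tip=e[e[:,0]<e[:,0].min()+.05]; print(' plate y', tip[:,1].min(),tip[:,1].max(), 'y mid stem', np.median(e[e[:,0]>e[:,0].min()+.07][:,1]))
    light=(np.ptp(col,1)<25)&(col.sum(1)>260)&(L[:,0]<-.05)&(L[:,0]>-.2)&(abs(L[:,1])<.06)&(L[:,2]>-.06)&(L[:,2]<.1)
    print(' staple pts',light.sum(),L[light].round(3).tolist()[:12])
    print(' knobL',(np.array([.692,.137,.3465])-[0.7865,0.13,0.1618])@J)
rel([.692,.137,.3465-.02+.10],toolR([0,0,-1],J[:,1]))
E
```

```text
[[ 0.862  0.096 -0.498]
 [-0.083  0.995  0.048]
 [ 0.5    0.     0.866]]
top 386 124 lift 0.3751272587605418 x range -0.10862526780811206 0.059687099590976136 z0 0.04516858433090983 y mean -0.008821388735944477
 plate y -0.041489553683471604 0.03135305962316111 y mid stem -0.013982719331810426
 staple pts 478 [[-0.052, -0.002, 0.066], [-0.051, -0.005, 0.069], [-0.052, -0.007, 0.065], [-0.051, -0.01, 0.067], [-0.051, -0.012, 0.066], [-0.051, -0.015, 0.066], [-0.051, -0.017, 0.064], [-0.056, 0.013, 0.066], [-0.054, 0.005, 0.07], [-0.055, 0.003, 0.068], [-0.055, 0.0, 0.066], [-0.055, -0.002, 0.065]]
 knobL [ 0.01030634 -0.00208965  0.20732282]
scene 461 219 lift 0.34424493392377414 x range -0.10508953270627258 0.05989380079396865 z0 0.04642116555131102 y mean -0.010812569276218691
 plate y -0.04502193808616335 0.03303447656234126 y mid stem -0.01688179432856795
 staple pts 183 [[-0.102, 0.031, 0.088], [-0.1, 0.032, 0.087], [-0.107, 0.03, 0.084], [-0.101, 0.028, 0.086], [-0.099, 0.03, 0.084], [-0.096, 0.03, 0.084], [-0.095, 0.034, 0.082], [-0.092, 0.035, 0.081], [-0.104, 0.021, 0.087], [-0.102, 0.023, 0.086], [-0.1, 0.025, 0.084], [-0.089, 0.034, 0.078]]
 knobL [ 0.01030634 -0.00208965  0.20732282]
t 1.4 TCP [0.2596 0.5959 0.2313] -> shift [-0.5797, -0.248, -0.1952] turn [0.0, 0.0001, -0.3149] F [-0.3 -0.8  0.8] open 0.0857
```

>>> {"name": "drive_tool", "arguments": {"plan": [[[-0.29,-0.124,-0.195],[0,0,-0.15]],[[-0.29,-0.124,-0.195],[0,0,-0.15]],[[-0.29,-0.124,-0.195],[0,0,-0.15]],[[-0.29,-0.124,-0.195],[0,0,-0.15]],[[-0.29,-0.124,-0.195],[0,0,-0.15]],[[-0.58,-0.248,-0.195],[0,0,-0.315]],[[-0.58,-0.248,-0.195],[0,0,-0.315]],[[-0.58,-0.248,-0.195],[0,0,-0.315]],[[-0.58,-0.248,-0.195],[0,0,-0.315]],[[-0.58,-0.248,-0.195],[0,0,-0.315]],[[-0.58,-0.248,-0.195],[0,0,-0.315]],[[-0.58,-0.248,-0.195],[0,0,-0.315]]], "fingers": -1}}

```text
clock: 2.4
ee_pos: [0.5774, 0.2581, 0.3952]
ee_rot: [0.048, 0.999, 0.0, 0.0]
force: [1.1, 0.6, 0.3]
opening: 0.0854
gripper_force: 0.0
```

```bash
python3 - <<'E'
from h import *
rel([.692,.137,.3465-.02],toolR([0,0,-1],J[:,1]))
o=np.array([0.7865,0.13,0.1618]);y=-.0021
pin=np.array([.0945,y,.0068])
for f in [.36,.27,.18,.09,0,-.05]:
    c,s=np.cos(f),np.sin(f)
    k=o+J@(pin+.1495*np.array([-c,0,s])+.158*np.array([s,0,c])); print(f,k.round(4))
E
```

```text
t 2.4 TCP [0.5774 0.2581 0.3952] -> shift [-0.1256, -0.1097, 0.0687] turn [0.0004, 0.0005, 0.0002] F [1.1 0.6 0.3] open 0.0854
0.36 [0.6919 0.137  0.3465]
0.27 [0.6809 0.1381 0.3304]
0.18 [0.6713 0.139  0.3133]
0.09 [0.6633 0.1398 0.2955]
0 [0.6569 0.1404 0.277 ]
-0.05 [0.654  0.1406 0.2665]
```

>>> {"name": "drive_tool", "arguments": {"plan": [[[-0.126,-0.11,-0.03],[0,0,0]],[[-0.126,-0.11,-0.03],[0,0,0]],[[-0.126,-0.11,-0.03],[0,0,0]],[[-0.126,-0.11,-0.03],[0,0,0]],[[-0.126,-0.11,-0.03],[0,0,0]],[[-0.126,-0.11,-0.03],[0,0,0]],[[-0.126,-0.11,0.02],[0,0,0]],[[-0.126,-0.11,0.045],[0,0,0]],[[-0.126,-0.11,0.069],[0,0,0]],[[-0.126,-0.11,0.069],[0,0,0]],[[-0.126,-0.11,0.069],[0,0,0]],[[-0.126,-0.11,0.069],[0,0,0]]]}}

```text
clock: 3.4
ee_pos: [0.6918, 0.1396, 0.3277]
ee_rot: [0.047, 0.999, 0.001, 0.001]
force: [-0.2, -0.1, 0.2]
opening: 0.0854
gripper_force: 0.0
```

```bash
python3 - <<'E'
from h import *
rel([.692,.137,.3465-.02],toolR([0,0,-1],J[:,1]))
c=manip.capture('scene');save(c,'s2.png',(270,120,450,270),4)
E
```

```text
t 3.4 TCP [0.6918 0.1396 0.3277] -> shift [-0.0005, -0.0026, 0.0012] turn [0.0014, 0.0027, 0.0016] F [-0.2 -0.1  0.2] open 0.0854
```

View pics/s2.png

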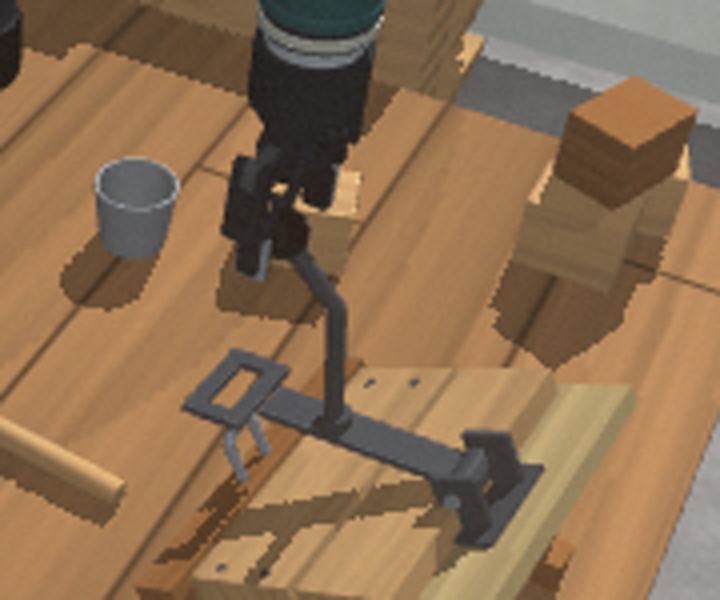

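The knob at (290,230) sits between the open fingers. I'll close on it.

>>> {"name": "drive_tool", "arguments": {"plan": [[[0,0,0],[0,0,0]],[[0,0,0],[0,0,0]],[[0,0,0],[0,0,0]],[[0,0,0],[0,0,0]],[[0,0,0],[0,0,0]],[[0,0,0],[0,0,0]],[[0,0,0],[0,0,0]],[[0,0,0],[0,0,0]]], "fingers": 1, "squeeze": 35}}

```text
clock: 4.12
ee_pos: [0.691, 0.137, 0.3261]
ee_rot: [0.048, 0.999, -0.001, -0.0]
force: [-3.6, -3.0, 4.1]
opening: 0.0341
gripper_force: 34.6
```

>>> {"name": "drive_tool", "arguments": {"plan": [[[0.006,0,0.008],[0,0,0]],[[0.011,0,0.016],[0,0,0]],[[0.016,0,0.025],[0,0,0]],[[0.021,0,0.033],[0,0,0]],[[0.025,0,0.042],[0,0,0]],[[0.029,0,0.051],[0,0,0]],[[0.032,0,0.06],[0,0,0]],[[0.035,0,0.07],[0,0,0]],[[0.038,0,0.078],[0,0,0]],[[0.038,0,0.08],[0,0,0]],[[0.038,0,0.08],[0,0,0]],[[0.038,0,0.08],[0,0,0]]]}}

```text
clock: 5.12
ee_pos: [0.6553, 0.1405, 0.2508]
ee_rot: [0.049, 0.999, 0.0, 0.003]
force: [-7.2, -7.6, 22.6]
opening: 0.0343
gripper_force: 37.1
```

```bash
cat > bar.py <<'E'
from h import *
o=np.array([0.7865,0.13,0.1618])
for n in ['top','scene']:
    c=manip.capture(n);P=pts(c);Q=P.reshape(-1,3);col=c['image'].astype(int).reshape(-1,3)
    L=(Q-o)@J
    m=(col.sum(1)<260)&(np.ptp(col,1)<25)&(L[:,0]>-.13)&(L[:,0]<.05)&(L[:,1]>-.06)&(L[:,1]<.05)&(L[:,2]>0)&(L[:,2]<.05)
    A=L[m];k=np.ones(len(A),bool)
    for _ in range(8):
        f=np.polyfit(A[k,0],A[k,2],1);r=A[:,2]-np.polyval(f,A[:,0]);k=abs(r)<.006
    A=A[k];print(n,k.sum(),'lift',-np.arctan(f[0]),'z at slot',np.polyval(f,-.0955),'xmin',A[:,0].min(),'plate y',A[A[:,0]<-.07][:,1].min(),A[A[:,0]<-.07][:,1].max())
E
python3 bar.py
```

```text
top 61 lift 0.005543756419365698 z at slot 0.00958403859275941 xmin -0.08766457647780551 plate y -0.040952571990810545 -0.026691234018169422
scene 382 lift -0.008293561722321648 z at slot 0.005547230140205816 xmin -0.11964560035495554 plate y -0.0438912953738715 0.03562593576101952
```

>>> {"name": "drive_tool", "arguments": {"plan": [[[0,0,0],[0,0,0]],[[0,0,0],[0,0,0]],[[0,0,0],[0,0,0]],[[0,0,0],[0,0,0]],[[0,0,0],[0,0,0]],[[0,0,0],[0,0,0]],[[0,0,-0.03],[0,0,0]],[[0,0,-0.07],[0,0,0]],[[0,0,-0.11],[0,0,0]],[[0,0,-0.15],[0,0,0]],[[0,-0.04,-0.15],[0,0,0]],[[0,-0.08,-0.15],[0,0,0]]], "fingers": -1}}

```text
clock: 6.22
ee_pos: [0.6468, 0.0648, 0.3984]
ee_rot: [0.045, 0.999, 0.001, 0.003]
force: [0.5, -1.0, -0.8]
opening: 0.0848
gripper_force: 0.0
```

```bash
python3 - <<'E'
from h import *
h0=np.array([.5435,-.250]);d=np.array([np.cos(np.radians(-14)),np.sin(np.radians(-14))])
rel([*h0,.20],toolR([0,0,-1],[-d[1],d[0],0]))
E
```

```text
t 6.22 TCP [0.6468 0.0648 0.3984] -> shift [0.0759, -0.3233, 0.1971] turn [0.003, 0.0053, 0.1549] F [ 0.5 -1.  -0.8] open 0.0848
```

>>> {"name": "drive_tool", "arguments": {"plan": [[[0.076,-0.323,0.05],[0,0,0.155]],[[0.076,-0.323,0.05],[0,0,0.155]],[[0.076,-0.323,0.05],[0,0,0.155]],[[0.076,-0.323,0.05],[0,0,0.155]],[[0.076,-0.323,0.05],[0,0,0.155]],[[0.076,-0.323,0.05],[0,0,0.155]],[[0.076,-0.323,0.197],[0,0,0.155]],[[0.076,-0.323,0.197],[0,0,0.155]],[[0.076,-0.323,0.197],[0,0,0.155]],[[0.076,-0.323,0.197],[0,0,0.155]],[[0.076,-0.323,0.197],[0,0,0.155]],[[0.076,-0.323,0.197],[0,0,0.155]]]}}

```text
clock: 7.22
ee_pos: [0.5365, -0.2529, 0.1952]
ee_rot: [0.127, 0.992, 0.0, -0.003]
force: [0.4, -0.0, -0.2]
opening: 0.0852
gripper_force: 0.0
```

```bash
python3 bar.py; python3 - <<'E'
from h import *
h0=np.array([.5435,-.250]);d=np.array([np.cos(np.radians(-14)),np.sin(np.radians(-14))])
rel([*h0,.043],toolR([0,0,-1],[-d[1],d[0],0]))
c=manip.capture('scene');t=manip.capture('top')
a=cv2.resize(c['image'][170:290,290:430],None,fx=4,fy=4,interpolation=cv2.INTER_CUBIC)
b=cv2.resize(t['image'][110:230,220:300],None,fx=4,fy=4,interpolation=cv2.INTER_CUBIC)
np.savez('jig.npz',s=c['range_z'],si=c['image'],sv=c['view'],sm=c['mtx'],t=t['range_z'],ti=t['image'],tv=t['view'],tm=t['mtx'])
cv2.imwrite('pics/j.png',np.hstack([a[:480],b[:480,:230]])[...,::-1])
o=np.array([0.7865,0.13,0.1618])
for k in (c,t):
    for q in ['staple','staple_left1','staple_right1','staple_left2','staple_right2','bar_slot','bar_end','knob']:
        r=manip.spot_in(q,k)[:1]
        if r: u,v=r[0]['point'][0]*560,r[0]['point'][1]*420;p=pts(k)[int(v),int(u)];print(q,round(r[0]['confidence'],2),round(u),round(v),p.round(3),((p-o)@J).round(3))
E
```

```text
top 580 lift -0.002993662123592577 z at slot 0.009314043592639903 xmin -0.12639620598841037 plate y -0.04222602126419509 0.03459704575055533
scene 376 lift -0.0043281350819190595 z at slot 0.005848210999125614 xmin -0.12182139823348465 plate y -0.04298659800829629 0.035314229163835774
t 7.32 TCP [ 0.5406 -0.2514  0.1996] -> shift [-0.0023, 0.002, 0.1566] turn [0.0005, 0.0014, -0.006] F [0.8 0.5 1. ] open 0.0853
staple 0.5 330 229 [0.686 0.129 0.147] [-0.094 -0.01   0.037]
staple_right1 0.64 329 227 [0.684 0.132 0.152] [-0.093 -0.007  0.043]
staple_right2 0.64 329 227 [0.684 0.132 0.152] [-0.093 -0.007  0.043]
bar_slot 0.74 345 232 [0.725 0.163 0.124] [-0.074  0.027 -0.001]
bar_end 0.74 347 231 [0.73  0.167 0.127] [-0.07   0.032 -0.   ]
knob 0.97 347 234 [0.74  0.138 0.142] [-0.051  0.004  0.006]
bar_slot 0.94 256 137 [0.746 0.133 0.206] [-0.013 -0.001  0.059]
bar_end 0.92 257 140 [0.739 0.127 0.214] [-0.014 -0.007  0.069]
knob 0.64 260 140 [0.753 0.126 0.162] [-0.028 -0.008  0.017]
```

View pics/j.png

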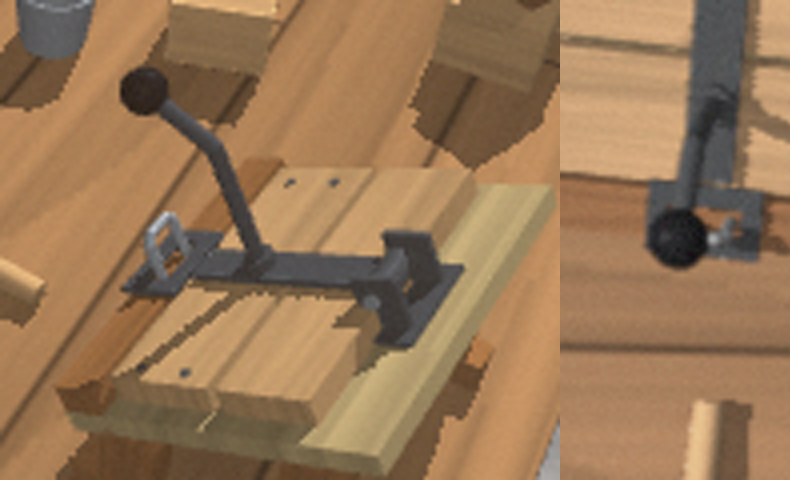

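The staple is through the slot, seen at crop (165,240) left of the lever, and the bar lies flat. Next I get the staple's precise position.

```bash
python3 - <<'E'
from h import *
z=np.load('jig.npz');o=np.array([0.7865,0.13,0.1618])
for a in 'st':
    c=dict(range_z=z[a],image=z[a+'i'],view=z[a+'v'],mtx=z[a+'m']);P=pts(c).reshape(-1,3);col=c['image'].astype(int).reshape(-1,3)
    L=(P-o)@J
    m=(L[:,0]>-.125)&(L[:,0]<-.07)&(L[:,1]>-.035)&(L[:,1]<.03)&(L[:,2]>.012)&(L[:,2]<.07)
    A=L[m];Cc=col[m];k=np.ptp(Cc,1)<40
    A=A[k];print(a,len(A));T=A[np.argsort(-A[:,2])]
    for b in range(12,60,6):
        s=A[(A[:,2]*1000>=b)&(A[:,2]*1000<b+6)]
        if len(s): print(b,len(s),np.median(s,0).round(4),s.min(0).round(4),s.max(0).round(4))
    m=(L[:,0]>-.14)&(L[:,0]<-.06)&(abs(L[:,1])<.06)&(L[:,2]>-.003)&(L[:,2]<.014)&(col.sum(1)<300)&(np.ptp(col,1)<25)
    B=L[m];print('plate',len(B),np.percentile(B,[1,50,99],axis=0).round(4).tolist())
E
```

```text
s 67
12 11 [-0.0958 -0.02    0.0162] [-0.1016 -0.026   0.0121] [-0.0921  0.0175  0.018 ]
18 10 [-0.0955 -0.0184  0.0214] [-0.1024 -0.0222  0.0181] [-0.0925  0.0165  0.0238]
24 9 [-0.0944  0.0114  0.0275] [-0.0999 -0.0248  0.0249] [-0.0922  0.0162  0.0294]
30 10 [-0.096  -0.0201  0.0329] [-0.1002 -0.0244  0.0303] [-0.0913  0.0167  0.036 ]
36 17 [-0.0947 -0.0104  0.0394] [-0.1013 -0.0231  0.0364] [-0.0904  0.0172  0.042 ]
42 10 [-0.0961 -0.0028  0.043 ] [-0.1003 -0.018   0.0427] [-0.0932  0.0083  0.0438]
plate 188 [[-0.1212, -0.0424, 0.0005], [-0.0869, -0.0108, 0.0061], [-0.0615, 0.0323, 0.011]]
t 47
12 21 [-0.0894 -0.017   0.0129] [-0.1164 -0.0337  0.0122] [-0.0793  0.0285  0.0173]
18 3 [-0.0986 -0.0195  0.0228] [-0.0986 -0.0221  0.0199] [-0.0971 -0.0189  0.0237]
24 1 [-0.0999 -0.0226  0.0271] [-0.0999 -0.0226  0.0271] [-0.0999 -0.0226  0.0271]
30 2 [-0.0989 -0.019   0.0313] [-0.0994 -0.0203  0.0305] [-0.0985 -0.0176  0.0322]
36 8 [-0.0999 -0.0202  0.0403] [-0.1053 -0.0241  0.0364] [-0.0987 -0.0134  0.0412]
42 12 [-0.1014 -0.0144  0.0453] [-0.1063 -0.0215  0.0441] [-0.0971 -0.0111  0.047 ]
plate 280 [[-0.1255, -0.0415, 0.0025], [-0.0886, -0.0171, 0.0092], [-0.0614, 0.0342, 0.0138]]
```

>>> {"name": "drive_tool", "arguments": {"plan": [[[-0.002,0.001,0.04],[0,0,-0.005]],[[-0.002,0.001,0.08],[0,0,-0.005]],[[-0.002,0.001,0.11],[0,0,-0.005]],[[-0.002,0.001,0.13],[0,0,-0.005]],[[-0.002,0.001,0.15],[0,0,-0.005]],[[-0.002,0.001,0.15],[0,0,-0.005]],[[-0.002,0.001,0.15],[0,0,-0.005]]]}}

```text
clock: 8.8
ee_pos: [0.5408, -0.2514, 0.0477]
ee_rot: [0.123, 0.992, 0.0, -0.001]
force: [-1.4, -0.3, -0.2]
opening: 0.0852
gripper_force: 0.0
```

>>> {"name": "drive_tool", "arguments": {"plan": [[[0,0,0.005],[0,0,0]],[[0,0,0.005],[0,0,0]],[[0,0,0.005],[0,0,0]],[[0,0,0.005],[0,0,0]],[[0,0,0.005],[0,0,0]],[[0,0,0.005],[0,0,0]],[[0,0,0.005],[0,0,0]],[[0,0,0.005],[0,0,0]],[[0,0,0.005],[0,0,0]],[[0,0,0.005],[0,0,0]]], "fingers": 1, "squeeze": 100}}

```text
clock: 9.63
ee_pos: [0.542, -0.2512, 0.0442]
ee_rot: [0.122, 0.992, 0.0, 0.0]
force: [-1.1, 2.2, 5.5]
opening: 0.0091
gripper_force: 97.7
```

>>> {"name": "drive_tool", "arguments": {"plan": [[[0,0,-0.01],[0,0,0]],[[0,0,-0.03],[0,0,0]],[[0,0,-0.06],[0,0,0]],[[0,0,-0.1],[0,0,0]],[[0,0,-0.14],[0,0,0]],[[0,0,-0.18],[0,0,0]],[[0,0,-0.2],[0,0,0]],[[0,0,-0.2],[0,0,0]],[[0,0,-0.2],[0,0,0]],[[0,0,-0.2],[0,0,0]]]}}

```text
clock: 10.47
ee_pos: [0.5401, -0.2508, 0.2416]
ee_rot: [0.123, 0.992, 0.0, -0.002]
force: [0.0, 0.5, -3.7]
opening: 0.009
gripper_force: 97.9
```

```bash
cat >> h.py <<'E'
o=np.array([0.7865,0.13,0.1618]);ST=np.array([-.098,-.0037,.0335])
RT=toolR(-J[:,2],J[:,1])
def tgt(xc,zc,hx=-.001,hz=.032): # crosspiece wanted at hook (xc,zc); TCP at hook (hx,hz)
    return o+J@(ST+[hx-xc,0,hz-zc])
def hookcloud():
    s=manip.read_state();Rc=R.from_quat(s['ee_rot']).as_matrix()
    for n in ['scene','top']:
        c=manip.capture(n);P=pts(c).reshape(-1,3);col=c['image'].astype(int).reshape(-1,3)
        T=(P-s['ee_pos'])@Rc
        m=(abs(T[:,1])<.03)&(abs(T[:,0])<.1)&(T[:,2]<.05)&(T[:,2]>-.03)&(np.ptp(col,1)<45)&(col.sum(1)>250)
        A=T[m]
        if len(A)<10: print(n,len(A));continue
        print(n,len(A),'toolframe min',A.min(0).round(4),'max',A.max(0).round(4),'p2',np.percentile(A,2,axis=0).round(4),'p98',np.percentile(A,98,axis=0).round(4))
        mu=np.median(A,0);u,sv,vt=np.linalg.svd(A-A.mean(0));print('  normal',vt[2].round(3),'long',vt[0].round(3),'mean',A.mean(0).round(4))
E
python3 - <<'E'
from h import *
rel(tgt(.028,-.050),RT); hookcloud()
c=manip.capture('scene');save(c,'s4.png',(170,190,350,350),4)
E
```

```text
t 10.47 TCP [ 0.5401 -0.2508  0.2416] -> shift [0.0189, 0.4006, 0.0435] turn [-0.0386, -0.526, -0.1467] F [ 0.   0.5 -3.7] open 0.009
scene 280 toolframe min [-0.0785 -0.0112 -0.029 ] max [0.0615 0.0114 0.0335] p2 [-0.0758 -0.0102 -0.0261] p98 [0.0591 0.0068 0.0277]
  normal [ 0.008 -1.     0.025] long [-0.983 -0.013 -0.183] mean [-0.0349 -0.0009 -0.0021]
top 382 toolframe min [-0.0701 -0.0065 -0.0282] max [0.077  0.0117 0.0293] p2 [-0.0655 -0.0047 -0.0255] p98 [0.0732 0.0072 0.0277]
  normal [-0.01  -1.     0.014] long [ 0.999 -0.01  -0.042] mean [ 0.0128  0.0018 -0.0004]
```

View pics/s4.png

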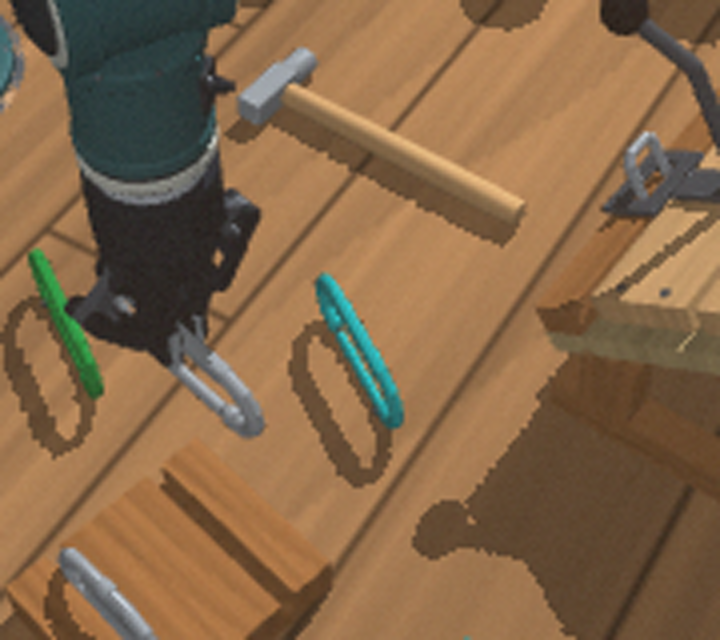

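The hook hangs true in the fingers, nose to the lower right at (255,420), and is clear of the kerf. Now to staging.

>>> {"name": "drive_tool", "arguments": {"plan": [[[0.07,0.1,0.0],[0,0,0]],[[0.07,0.2,0.0],[-0.01,-0.12,-0.03]],[[0.07,0.3,0.0],[-0.015,-0.24,-0.06]],[[0.07,0.4,0.02],[-0.025,-0.36,-0.1]],[[0.07,0.4,0.05],[-0.032,-0.48,-0.13]],[[0.07,0.4,0.07],[-0.0386,-0.526,-0.147]],[[0.07,0.4,0.07],[-0.0386,-0.526,-0.147]],[[0.07,0.4,0.07],[-0.0386,-0.526,-0.147]],[[0.07,0.4,0.07],[-0.0386,-0.526,-0.147]],[[0.07,0.4,0.07],[-0.0386,-0.526,-0.147]],[[0.07,0.4,0.07],[-0.0386,-0.526,-0.147]],[[0.07,0.4,0.07],[-0.0386,-0.526,-0.147]]]}}

```text
clock: 11.62
ee_pos: [0.5699, 0.1616, 0.1707]
ee_rot: [0.04, 0.965, -0.012, 0.259]
force: [0.4, 0.3, -2.1]
opening: 0.0092
gripper_force: 98.5
```

```bash
python3 - <<'E'
from h import *
rel(tgt(.028,-.030,hx=0),RT)
E
```

```text
t 11.62 TCP [0.5699 0.1616 0.1707] -> shift [-0.0587, -0.0152, 0.0216] turn [0.0048, 0.0011, 0.0114] F [ 0.4  0.3 -2.1] open 0.0092
```

>>> {"name": "drive_tool", "arguments": {"plan": [[[-0.02,-0.015,0],[0.005,0,0.011]],[[-0.04,-0.015,0],[0.005,0,0.011]],[[-0.059,-0.015,0.01],[0.005,0,0.011]],[[-0.059,-0.015,0.02],[0.005,0,0.011]],[[-0.059,-0.015,0.022],[0.005,0,0.011]],[[-0.059,-0.015,0.022],[0.005,0,0.011]],[[-0.059,-0.015,0.022],[0.005,0,0.011]],[[-0.059,-0.015,0.022],[0.005,0,0.011]]]}}

```text
clock: 12.28
ee_pos: [0.6301, 0.1328, 0.1834]
ee_rot: [0.052, 0.964, -0.014, 0.259]
force: [0.0, 0.1, -2.7]
opening: 0.009
gripper_force: 98.5
```

```bash
python3 - <<'E'
from h import *
rel(tgt(.028,.024,hx=0),RT); hookcloud()
c=manip.capture('scene');save(c,'s5.png',(270,140,430,260),5)
P=pts(c).reshape(-1,3);col=c['image'].astype(int).reshape(-1,3);L=(P-o)@J-ST
m=(np.ptp(col,1)<45)&(col.sum(1)>230)&(abs(L[:,0])<.12)&(abs(L[:,1])<.03)&(L[:,2]<.12)&(L[:,2]>-.02)
A=L[m];A=A[np.argsort(A[:,0])];H=A[A[:,2]>.015]
print('hook rel staple x',H[:,0].max(),'z min',H[:,2].min(),'y',np.median(H[:,1]))
S=A[(A[:,2]<.013)&(abs(A[:,0])<.02)];print('staple y',S[:,1].min(),S[:,1].max(),'z',S[:,2].max(),'x',np.median(S[:,0]))
E
```

```text
t 12.28 TCP [0.6301 0.1328 0.1834] -> shift [0.0019, 0.0088, 0.0551] turn [-0.006, 0.0017, -0.0093] F [ 0.   0.1 -2.7] open 0.009
scene 295 toolframe min [-0.0768 -0.0143 -0.0296] max [0.0696 0.0165 0.0337] p2 [-0.0746 -0.011  -0.025 ] p98 [0.0651 0.0065 0.0317]
  normal [ 0.    -0.999  0.041] long [-0.997 -0.003 -0.071] mean [-0.0118 -0.0029  0.0029]
top 134 toolframe min [-0.0998 -0.0113 -0.03  ] max [0.0078 0.0166 0.0486] p2 [-0.0714 -0.0092 -0.0285] p98 [0.0033 0.0098 0.0279]
  normal [-0.015 -0.999 -0.043] long [ 0.975 -0.005 -0.221] mean [-0.0303 -0.0006 -0.015 ]
hook rel staple x 0.0906779820990174 z min 0.018361713289590617 y -0.011159366837781251
staple y -0.021157436105755677 0.020471568465411392 z 0.010958625688641095 x 0.002592724986341624
```

View pics/s5.png

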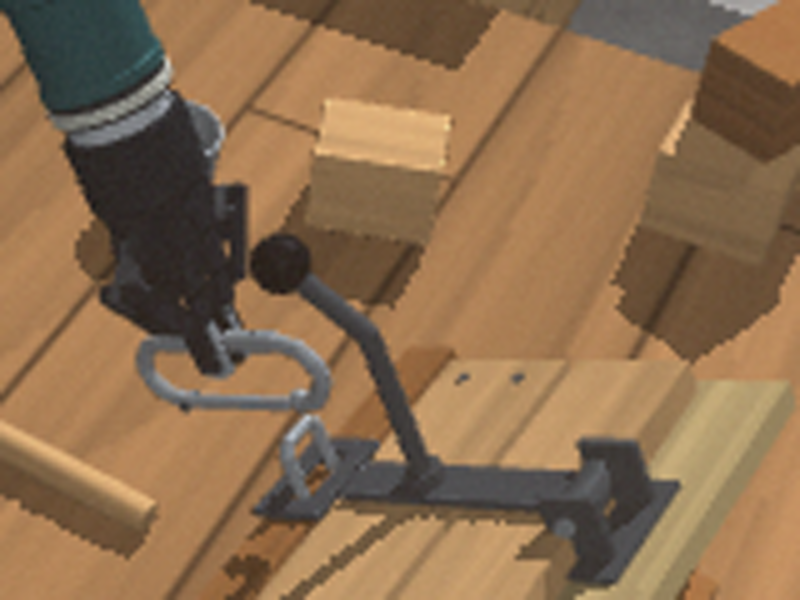

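The hook is right above the staple: nose at crop (315,395), crosspiece at (310,425). I'll shift it 9 mm left, then press down.

>>> {"name": "drive_tool", "arguments": {"plan": [[[0.001,0.009,0],[-0.006,0.002,-0.009]],[[0.002,0.009,0.005],[-0.006,0.002,-0.009]],[[0.002,0.009,0.01],[-0.006,0.002,-0.009]],[[0.002,0.009,0.02],[-0.006,0.002,-0.009]],[[0.002,0.009,0.03],[-0.006,0.002,-0.009]],[[0.002,0.009,0.036],[-0.006,0.002,-0.009]],[[0.002,0.009,0.042],[-0.006,0.002,-0.009]],[[0.002,0.009,0.046],[-0.006,0.002,-0.009]],[[0.002,0.009,0.046],[-0.006,0.002,-0.009]],[[0.002,0.009,0.046],[-0.006,0.002,-0.009]]]}}

```text
clock: 13.27
ee_pos: [0.6534, 0.1392, 0.1431]
ee_rot: [0.047, 0.965, -0.012, 0.259]
force: [-3.3, 0.7, 2.6]
opening: 0.0087
gripper_force: 99.5
```

```bash
python3 - <<'E'
from h import *
rel(tgt(.028,.024,hx=0),RT); print(manip.read_state()['force']@J)
E
```

```text
t 13.27 TCP [0.6534 0.1392 0.1431] -> shift [0.0011, -0.0001, 0.0091] turn [-0.0002, 0.0008, -0.0013] F [-3.3  0.7  2.6] open 0.0087
[-1.56877978  0.42987617  3.91856163]
```

>>> {"name": "drive_tool", "arguments": {"plan": [[[0.001,0,0.004],[0,0,0]],[[0.001,0,0.007],[0,0,0]],[[0.001,0,0.009],[0,0,0]],[[0.001,0,0.009],[0,0,0]],[[0.001,0,0.009],[0,0,0]]]}}

```text
clock: 13.68
ee_pos: [0.6568, 0.1388, 0.1347]
ee_rot: [0.047, 0.965, -0.012, 0.259]
force: [-3.3, 0.9, 2.4]
opening: 0.009
gripper_force: 99.6
```

```bash
python3 - <<'E'
from h import *
rel(tgt(.028,.024,hx=0),RT); print(manip.read_state()['force']@J)
c=manip.capture('scene');save(c,'s6.png',(290,190,370,260),10)
E
```

```text
t 13.68 TCP [0.6568 0.1388 0.1347] -> shift [-0.0001, -0.0001, 0.0] turn [-0.0002, 0.0005, -0.0011] F [-3.3  0.9  2.4] open 0.009
[-1.75454035  0.59330271  3.73120683]
```

View pics/s6.png

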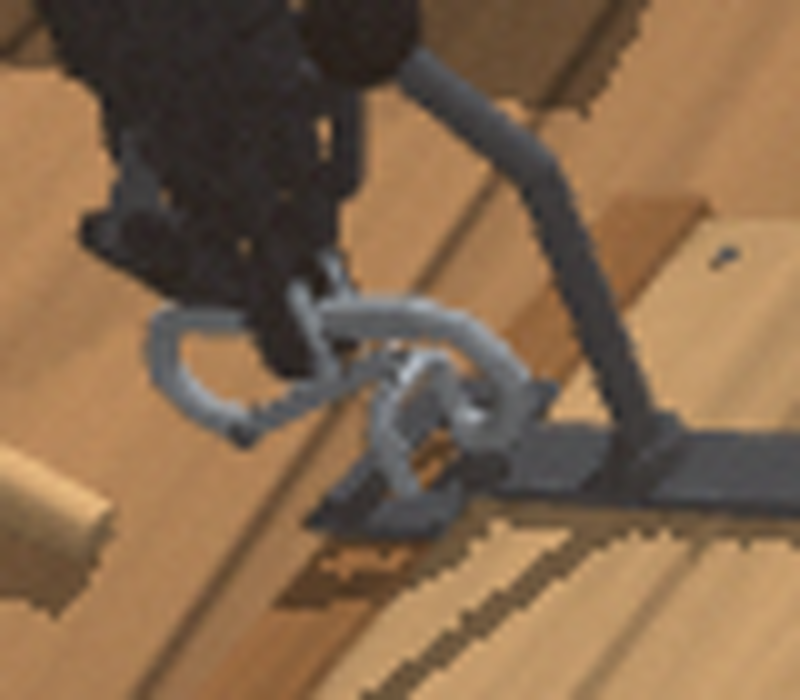

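The gate is pressed in, its tip over the crosspiece at (395,365), and the nose at (485,430) is already beyond and below it. I'll draw the hook down-slope so the bar enters the bowl.

>>> {"name": "drive_tool", "arguments": {"plan": [[[0.004,0,0],[0,0,0]],[[0.008,0,0],[0,0,0]],[[0.012,0,0],[0,0,0]],[[0.016,0,0],[0,0,0]],[[0.02,0,0],[0,0,0]],[[0.024,0,0],[0,0,0]],[[0.024,0,0],[0,0,0]],[[0.024,0,0],[0,0,0]]]}}

```text
clock: 14.4
ee_pos: [0.6362, 0.1411, 0.1227]
ee_rot: [0.047, 0.965, -0.012, 0.259]
force: [-0.1, 1.2, -2.8]
opening: 0.0095
gripper_force: 101.3
```

```bash
python3 - <<'E'
from h import *
rel(tgt(.052,.024,hx=0),RT); print(manip.read_state()['force']@J)
c=manip.capture('scene');save(c,'s7.png',(290,190,370,260),10)
E
```

```text
t 14.4 TCP [0.6362 0.1411 0.1227] -> shift [-0.0, -0.0004, -0.0] turn [0.0001, 0.001, -0.0006] F [-0.1  1.2 -2.8] open 0.0095
[-1.58110584  1.20761436 -2.33820632]
```

View pics/s7.png

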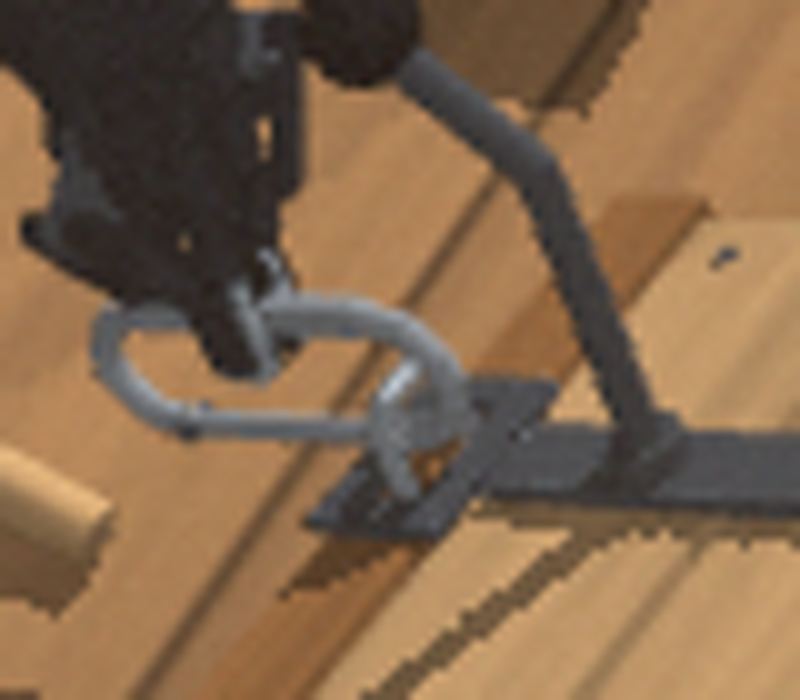

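The gate has snapped shut with the staple inside the bowl at (400,400), and the force is back to the hook's weight alone. I'll let go and retreat square to the slope.

>>> {"name": "drive_tool", "arguments": {"plan": [[[0,0,0],[0,0,0]],[[0,0,0],[0,0,0]],[[0,0,0],[0,0,0]],[[0,0,-0.03],[0,0,0]],[[0,0,-0.07],[0,0,0]],[[0.01,0,-0.11],[0,0,0]],[[0.02,0,-0.15],[0,0,0]],[[0.03,0,-0.18],[0,0,0]],[[0.03,0,-0.18],[0,0,0]],[[0.03,0,-0.18],[0,0,0]],[[0.03,0,-0.18],[0,0,0]],[[0.03,0,-0.18],[0,0,0]]], "fingers": -1}}

```text
clock: 15.45
ee_pos: [0.5213, 0.1516, 0.263]
ee_rot: [0.047, 0.965, -0.013, 0.259]
force: [-0.8, -0.4, 0.6]
opening: 0.0854
gripper_force: 0.0
```

```bash
python3 - <<'E'
from h import *
rel(tgt(.052,.024,hx=0),RT)
c=manip.capture('scene');t=manip.capture('top')
a=cv2.resize(c['image'][190:260,290:370],None,fx=7,fy=7,interpolation=cv2.INTER_CUBIC)
b=cv2.resize(t['image'][130:200,235:270],None,fx=7,fy=7,interpolation=cv2.INTER_CUBIC)[:, :240]
cv2.imwrite('pics/f.png',np.hstack([a,b])[...,::-1])
E
python3 bar.py
```

```text
t 15.45 TCP [0.5213 0.1516 0.263 ] -> shift [-0.0297, 0.0005, 0.1792] turn [-0.0011, 0.0006, -0.0017] F [-0.8 -0.4  0.6] open 0.0854
top 467 lift -0.0006366812845065389 z at slot 0.00938893859387184 xmin -0.12717934842882045 plate y -0.05144985650811519 0.03413856519638764
scene 346 lift -0.004781817272768094 z at slot 0.005837585485310064 xmin -0.12327179787260491 plate y -0.04381621600052681 0.033902283752410396
```

View pics/f.png

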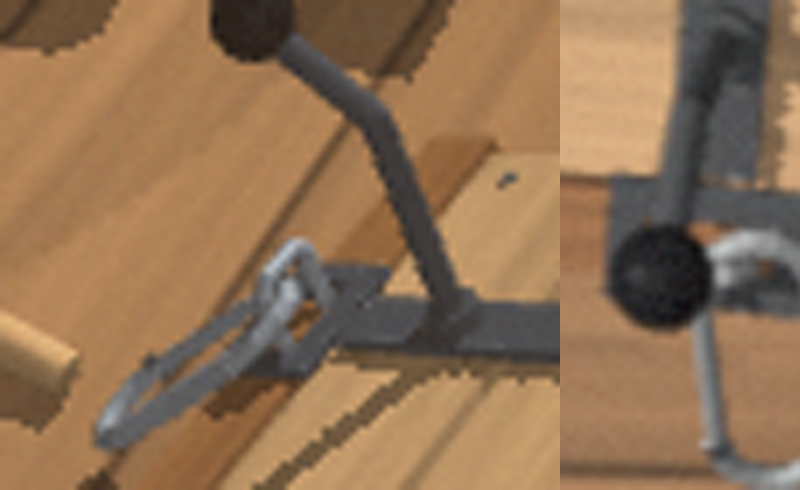

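The hook has tipped onto its side and hangs from the staple, gate straight and shut, and the bar is flat. I'll let it settle, check that it is still, and hand in.

>>> {"name": "drive_tool", "arguments": {"plan": [[[0,0,0],[0,0,0]],[[0,0,0],[0,0,0]],[[0,0,0],[0,0,0]],[[0,0,0],[0,0,0]],[[0,0,0],[0,0,0]],[[0,0,0],[0,0,0]],[[0,0,0],[0,0,0]],[[0,0,0],[0,0,0]],[[0,0,0],[0,0,0]],[[0,0,0],[0,0,0]],[[0,0,0],[0,0,0]],[[0,0,0],[0,0,0]]]}}

```text
clock: 16.65
ee_pos: [0.5208, 0.1521, 0.2638]
ee_rot: [0.047, 0.965, -0.012, 0.259]
force: [-0.4, 0.7, 0.4]
opening: 0.0854
gripper_force: 0.0
```

```bash
python3 - <<'E'
from h import *
a=manip.capture('scene')['image'].astype(int)[190:290,280:380]
for _ in range(5): b=manip.capture('scene')['image'].astype(int)[190:290,280:380]
d=np.abs(a-b).sum(-1);print('diff',d.mean(),d.max(),(d>90).sum())
if (d>90).sum()<15: print(manip.job_done())
E
```

```text
diff 5.0089 23 0
the job is handed in; nothing more can be done
None
```

The bar is fully down, and the snap hook hangs on the staple, let go and still, with its gate shut as far as the pictures show. I handed the job in at about 17 s and no verdict came back; I viewed 11 pictures, one over the limit of 10.

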